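# Seat a centrifuge rotor and hand-spin it to check that it runs free

### The arm

A 6-joint arm with a two-finger parallel gripper is mounted at the origin on the work surface. World frame = base frame: x ahead of the robot, y to its left, z up, the work surface at z = 0. Lengths are in m, angles in rad, forces in N, time in s.
With the tool pointing down it reaches from about 0.425 to 0.925 m from the base axis. Payload 12.5 kg.
Tool frame: the origin (TCP) lies between the finger pads; the fingertips stand 11 mm ahead of it and the grasp point (between the pads) lies 8 mm behind it; z points along the fingers, x is the direction in which the jaws open and shut, and the axes are right-handed (so a half turn about z gives the same grasp; the last joint's range is limited). The gripper opens to 85 mm and grips with 20 to 120 N. Pads are 22 mm wide; open, the fingers measure 114 mm over their backs; the gripper's body (76 mm by 85 mm) begins 54 mm behind the grasp point. The pads swing forward as they close: fully open they stand 13 mm farther back than shut.
Start: joints at [1.109, 0.491, 1.559, -0, 1.092, -0.106], TCP at [0.218, 0.586, 0.242] pointing down, gripper open.
Joint ranges: [-3.1, 3.1], [-0.84, 2.19], [0.05, 2.79], [-1.13, 4.28], [0.06, 2.93], [-2.69, 2.69]. Speed limits (rad/s): [2.22, 2.22, 2.79, 3.14, 3.14, 3.14].

### API

Orientations are given as a rotation vector (axis times angle).
In Python, from cell import bot gives the robot as it stands.
- The arm moves only by the shell command python3 -m handwheel 'ROWS' [FORCE]. ROWS is JSON, one flat list of numbers, 7 for each row, row after row: the finger opening in mm, from 0 to 85.4, then the shift along the world's x, y, z in mm, then the turn, a rotation vector about the world's x, y, z in rad. A call has 1 to 20 rows; each row shifts and turns the commanded pose from where the row before left it; what a row does not reach is not made up. A row lasts 1/8 s, in which the tool goes at most 62.5 mm and 10.7 degrees, less where a joint would pass 70% of its speed; a pose out of reach is approached as far as the arm can. A call is refused whole if a number of a shift passes 62.5 or a number of a turn 0.188, either way. A call with a gripper value outside its range is refused whole. The fingers move at their own pace and stop on an object; FORCE is the grip in N (left out, the last holds). Time passes only in rows, so rows that do not move let the fingers close. It gives the time, the measured TCP pose, the force and the opening at its end, in the units of the state.
- bot.state(): the state, without advancing time (a new reading comes with each control period).
- bot.snapshot(name): name is "scene" or "top"; returns the picture (480x640x3 uint8, blue, green, red); there is no depth.
- bot.get_calibration(name): a dict with "fx", "fy", "cx", "cy" (pixels), "D" ([k1, k2, p1, p2, k3] as OpenCV has them; the pictures are not rectified), "eye" and "rotation" of the camera in the world. Camera axes: x right, y down, z forward; pixel columns grow to the right and rows downward; lengths in m; the calibration is good to about 2 mm. A picture is of the moment at which its call begins. get_calibration takes no time and is no camera call.
- bot.finish_job(): hands the job in, once; it reports no verdict.
The state is a dict: "t": time; "joints": joint angles; "qvel": joint speeds; "joint_torque": joint torques, N m; "eef_pos": TCP position; "tool_rot": TCP orientation; "wrist_force": force on the tool from outside, world axes, zero at the start; "ft_torque": the same for the moment, N m; "width": opening from 0.0 (shut) to 1.0 (fully open).
Only numpy, scipy, OpenCV 4.12 (cv2) and the standard library are available. Lean on these libraries where they do the work, as an engineer would, in place of code of your own. Each camera call takes 0.05 s, during which the arm holds its last target.

### The job

The rotor in the open centrifuge is not pressed all the way onto its shaft: press it gently down by its knob until it is fully home, then turn it by hand through one full turn, either way round, to check that it runs free. The shaft sits on a soft mount, so feel for its true centre and push neither hard down nor more than about 2 mm sideways, or the rotor rubs on the chamber. Let go of it, still fully home, and leave everything else on the bench where it is.

Things in the scene. Friction and masses are not known exactly. Their poses are not given: they have to be found in the camera images.
- centrifuge: Fixed white benchtop centrifuge, a box 270 mm (x) by 240 mm (y) by 125 mm high, open on top: a round chamber 168 mm across with the rotor in it. Origin at the middle of its underside; control panel on its -x side; z up, yaw varies. The rotor is an aluminium disc 132 mm across with 12 holes; from its middle rises a black ribbed round knob, 38 mm diameter, 55 mm tall, flat top with a white line.
- chamber (a point): Middle of the chamber opening, level with its rim. Shaft, rotor and knob stand 7 mm away from it sideways, direction unknown: see or feel the true centre. With the rotor home the disc top is nominally 15 mm below this point and the knob top 40 mm above; spacers on the shaft make both up to 4 mm higher or lower, unknown. Before pressing, 4 to 8 mm higher still.
- seat (a joint): How far the rotor has been pushed down its shaft, m: 0 = 8 mm proud, 0.008 = fully home against the shoulder (hard stop). A tight ring holds it: about 6 to 8 N of downward push on the knob moves it steadily, then the force climbs when it is home. Lifting it again takes over 12 N.
- rotor (a joint): Angle the rotor has been turned on its shaft, rad, anticlockwise seen from above positive; near 0 (within 0.15) at the start, counts on over several turns, no stop either way. Bearing drag about 0.05 N m; it stays where it is left. The knob may be gripped from above and let go as often as needed.
- mount_x (a joint): Sideways deflection of the soft-mounted shaft, m, 0 when nothing pushes it; a spring of 3 N per mm. mount_x and mount_y are at right angles and level, in unknown directions. Above 2.5 mm (7.5 N) in either, the rotor scrapes the chamber.
- mount_y (a joint): As mount_x, at right angles to it.
- mount_z (a joint): How far the soft mount has sunk, m, downward positive; about 1 mm under the rotor's own weight, a spring of 6 N per mm. Above 4.5 mm (a push of roughly 20 N on a rotor that is home) the rotor's underside grinds on the chamber floor.
- lid_mid (a point): Middle of the smoked lift-off chamber lid, lying on the table beside the centrifuge: a disc 176 mm across, 26 mm high, with a knob to 45 mm. The point is 13 mm up. Not to be disturbed.
- tube_rack_mid (a point): Middle of the blue microtube rack beside the centrifuge, 190 x 70 x 45 mm (53 mm with tube caps), long along its x; point 22.5 mm up. Not to be disturbed.
- tip_box_mid (a point): Middle of the red pipette-tip box with pink clear cover, 125 x 85 x 70 mm; point 35 mm up. Not to be disturbed.
- waste_jar_mid (a point): Middle of the yellow jar with orange cap, 90 mm across, 110 mm high; point 55 mm up. Not to be disturbed.
- spray_mid (a point): Middle of the amber bottle with white cap, 64 mm across, 170 mm high; point 85 mm up. Not to be disturbed.
- carton_mid (a point): Middle of the small white carton, 100 x 70 x 50 mm; point 25 mm up. Not to be disturbed.

How it is judged:
By the outcome, as a careful person would: the job done as asked, in the order asked, and still so for the second after the job is handed in, with the robot touching nothing.
It also fails if it takes over 72 s, if anything falls off the work surface, if the arm or the gripper's body presses on something with over 40 N, if the wrist force passes 120 N, or if a joint passes its speed limit or range.

## Working session

There is one attempt and no reset: what is moved stays moved. The work goes in short steps, Python scripts to look and compute and a shell command to move; the robot and the scene stay as the last step left them, time stands still between calls to the robot, and variables do not carry over. Pictures are saved under pics/ and viewed, and the job is handed in when it is done.

```bash
ls; mkdir -p pics; python3 - <<'E'
from cell import bot
import cv2
for n in("scene","top"):
    cv2.imwrite(f"pics/{n}0.png",bot.snapshot(n)); print(n,bot.get_calibration(n))
print(bot.state())
E
```

```text
pics
scene {'fx': 513.8424954714535, 'fy': 513.8424954714535, 'cx': 311.9589846430847, 'cy': 239.57330588125774, 'D': array([-0.07712386,  0.        ,  0.        ,  0.        ,  0.        ]), 'eye': array([ 1.25472888, -0.51969668,  1.40725019]), 'rotation': array([-2.33793719, -1.14839033,  0.34665342])}
top {'fx': 441.1553508604599, 'fy': 441.1553508604599, 'cx': 309.8025787151185, 'cy': 240.1359010402824, 'D': array([-0.08413912,  0.        ,  0.        ,  0.        ,  0.        ]), 'eye': array([ 0.28132191, -0.0026363 ,  1.43044376]), 'rotation': array([-2.13210206,  2.09668314, -0.2223584 ])}
{'t': 0.1, 'joints': array([ 1.10941547e+00,  4.91491455e-01,  1.55939860e+00, -2.83237962e-05,
        1.09167052e+00, -1.05620283e-01]), 'qvel': array([ 0.00151059, -0.00109882, -0.00333516, -0.00043095,  0.0006142 ,
        0.00051277]), 'joint_torque': array([ 1.62383560e-03, -6.19441152e+01, -2.62026519e+01, -1.52754319e-04,
        2.96583319e-03,  6.36300024e-05]), 'eef_pos': array([0.21760274, 0.58569753, 0.24178755]), 'tool_rot': array([ 2.57904701e+00,  1.79305750e+00, -1.31370481e-03]), 'wrist_force': array([-0.24060113,  0.43851502, -0.82992903]), 'ft_torque': array([-0.00232027, -0.02833755,  0.00765498]), 'width': 0.9997332743717494}
```

View pics/scene0.png

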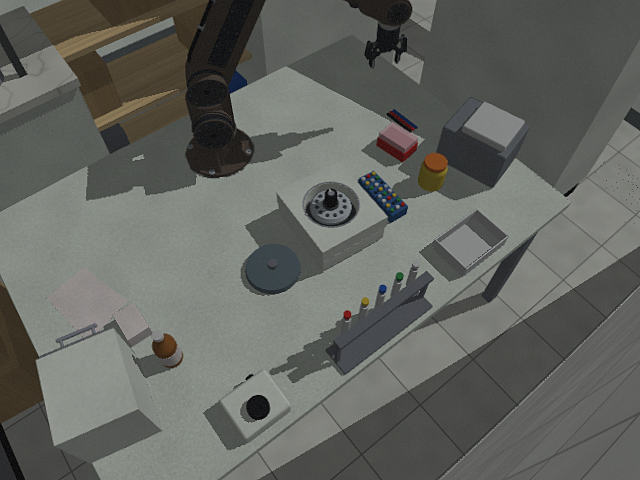

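View pics/top0.png

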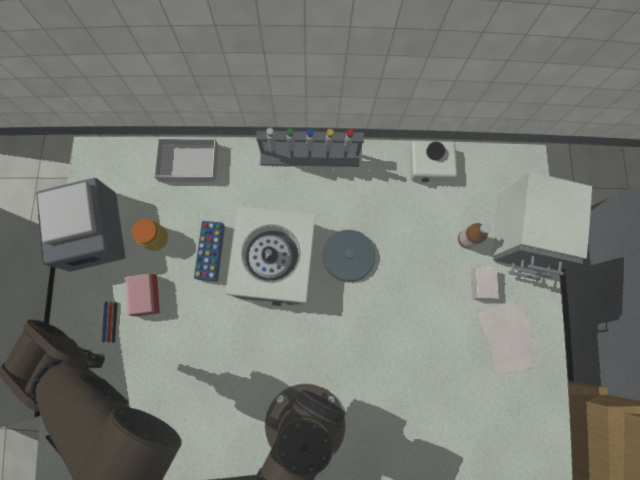

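Scene: the centrifuge knob is near (331,195). Top: the rotor and knob are near (270,254), with the lid at (348,256) and the rack at (209,251). I'll zoom in on the knob.

```bash
python3 - <<'E'
import cv2
a=cv2.imread("pics/top0.png")[200:310,220:330]; b=cv2.imread("pics/scene0.png")[165:275,270:390]
cv2.imwrite("pics/z.png",cv2.hconcat([cv2.resize(a,(390,390),interpolation=2),cv2.resize(b,(400,390),interpolation=2)]))
E
```

```text
(no output)
```

View pics/z.png

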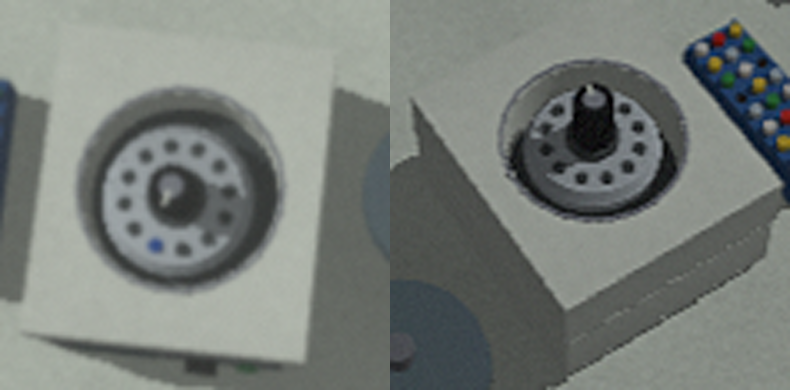

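```bash
cat > h.py <<'E'
import numpy as np,cv2
from cell import bot
from scipy.spatial.transform import Rotation as R
C={n:bot.get_calibration(n) for n in("top","scene")}
def K(c): return np.array([[c['fx'],0,c['cx']],[0,c['fy'],c['cy']],[0,0,1]])
def proj(n,P):
    c=C[n]; Rm=R.from_rotvec(c['rotation']).as_matrix()
    return cv2.projectPoints(np.atleast_2d(P).astype(float),cv2.Rodrigues(Rm.T)[0],-Rm.T@c['eye'],K(c),c['D'])[0][:,0]
def ray(n,uv,z):
    c=C[n]; p=cv2.undistortPoints(np.array([[uv]],float),K(c),c['D'])[0,0]
    d=R.from_rotvec(c['rotation']).as_matrix()@[p[0],p[1],1]
    return c['eye']+d*(z-c['eye'][2])/d[2]
T=lambda x,y:(x/3.5455+220-.36,y/3.5455+200-.36)
S=lambda x,y:((x-390)/3.3333+270-.35,y/3.5455+165-.36)
E
python3 - <<'E'
from h import *
from scipy.optimize import least_squares
t=np.array([T(*p) for p in [(171,146),(198,151),(217,166),(229,192),(225,217),(208,238),(183,249),(155,245),(133,229),(124,203),(128,176),(146,156)]])
s=np.array([S(*p) for p in [(625,108),(638,127),(640,150),(628,168),(606,178),(582,178),(559,168),(546,150),(545,129),(558,112)]])
def circ(p):
    a=p[4]+np.arange(12)*np.pi/6
    return np.c_[p[0]+p[3]*np.cos(a),p[1]+p[3]*np.sin(a),np.full(12,p[2])]
def f(p,which="ts"):
    r=[]
    for n,o in(("top",t),("scene",s)):
        if n[0] not in which: continue
        q=proj(n,circ(p)); 
        for u in o: r+=list(q[np.argmin(((q-u)**2).sum(1))]-u)
    r.append((p[2]-.116)/.004)
    return r
for w in("t","s","ts"):
    best=min((least_squares(lambda p:f(p,w),[.6,.1,.116,.05,a]) for a in np.linspace(0,.5,6)),key=lambda r:r.cost)
    print(w,best.x,best.cost)
print("knobtop",ray("top",T(172,185),.170),ray("scene",S(594,95),.170))
print("rim",ray("top",T(180.5,190),.125),ray("scene",S(593.5,140),.125))
print("corners",[ray("top",T(*p),.125)[:2].round(4) for p in((58,22),(336,57),(304,362),(22,332))])
print("lid",ray("top",(348.5,256),.026)[:2],"rack",[ray("top",q,.05)[:2].round(3) for q in((202,222),(224,222),(218,282),(196,281))])
E
```

```text
t [0.51461102 0.1154024  0.116      0.04451236 0.39997201] 56.55456521071192
s [ 0.5590041   0.08190105  0.116       0.05752296 -0.38624046] 294.73604444051875
ts [0.50941413 0.11781327 0.10899742 0.04530338 0.14492878] 4.821435722359245
knobtop [0.50801862 0.11538244 0.17      ] [0.50974376 0.11952643 0.17      ]
rim [0.51193445 0.1122342  0.125     ] [0.52160338 0.11089009 0.125     ]
corners [array([0.6581, 0.2239]), array([ 0.6307, -0.0179]), array([0.3688, 0.0049]), array([0.3893, 0.2407])]
lid [ 0.52465064 -0.13115109] rack [array([0.624, 0.345]), array([0.625, 0.273]), array([0.43 , 0.281]), array([0.432, 0.351])]
```

```bash
python3 - <<'E'
from h import *
from scipy.optimize import least_squares
t=np.array([T(*p) for p in [(171,146),(198,151),(217,166),(229,192),(225,217),(208,238),(183,249),(155,245),(133,229),(124,203),(128,176),(146,156)]])
s=np.array([S(*p) for p in [(625,108),(638,127),(640,150),(628,168),(606,178),(582,178),(559,168),(546,150),(545,129),(558,112)]])
def circ(p):
    a=p[4]+np.arange(12)*np.pi/6
    return np.c_[p[0]+p[3]*np.cos(a),p[1]+p[3]*np.sin(a),np.full(12,p[2])]
def f(p,which="ts"):
    r=[]
    for n,o in(("top",t),("scene",s)):
        if n[0] not in which: continue
        q=proj(n,circ(p)); 
        for u in o: r+=list(q[np.argmin(((q-u)**2).sum(1))]-u)
    r.append((p[2]-.116)/.004)
    return r
for w in("t","s","ts"):
    best=min((least_squares(lambda p:f(p,w),[.509,.117,.116,.05,a]) for a in np.linspace(0,.5,6)),key=lambda r:r.cost)
    print(w,best.x,best.cost)
# overlay
im={n:cv2.imread(f"pics/{n}0.png") for n in C}
out=[]
a=np.linspace(0,2*np.pi,200)
for n,(x0,y0) in(("top",(220,200)),("scene",(270,165))):
    z=cv2.resize(im[n][y0:y0+110,x0:x0+110],(396,396)*1,interpolation=cv2.INTER_CUBIC)
    def dr(cx,cy,zz,r,col):
        q=proj(n,np.c_[cx+r*np.cos(a),cy+r*np.sin(a),np.full(200,zz)])
        q=(q-[x0,y0]+.5)*3.6-.5
        cv2.polylines(z,[q.round().astype(int)],True,col,1)
    dr(.512,.113,.125,.084,(0,0,255)); dr(.509,.118,.114,.066,(0,200,0)); dr(.509,.118,.169,.019,(0,255,255))
    out.append(z)
cv2.imwrite("pics/ov.png",cv2.hconcat(out))
E
```

```text
t [0.50726142 0.11631568 0.116      0.04480655 0.13995125] 0.43880393615031504
s [0.51461645 0.11543564 0.116      0.04535378 0.6678042 ] 0.4250310259437754
ts [0.50941413 0.11781327 0.10899742 0.04530338 0.66852756] 4.821435722359188
```

View pics/ov.png

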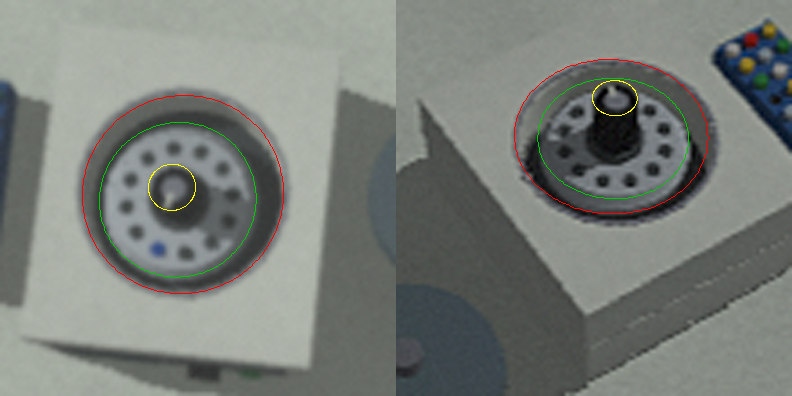

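```bash
python3 -m handwheel '[85,24.3,-39.2,0,0,0,-0.1012, 85,24.3,-39.2,0,0,0,-0.1012, 85,24.3,-39.2,0,0,0,-0.1012, 85,24.3,-39.2,0,0,0,-0.1012, 85,24.3,-39.2,0,0,0,-0.1012, 85,24.3,-39.2,0,0,0,-0.1012, 85,24.3,-39.2,0,0,0,-0.1012, 85,24.3,-39.2,0,0,0,-0.1012, 85,24.3,-39.2,0,0,0,-0.1012, 85,24.3,-39.2,0,0,0,-0.1012, 85,24.3,-39.2,0,0,0,-0.1012, 85,24.3,-39.2,0,0,0,-0.1012, 60,0,0,0,0,0,0, 60,0,0,0,0,0,0]' 20
python3 - <<'E'
from h import *
s=bot.state(); print(s['eef_pos'],s['tool_rot'],s['wrist_force'],s['joints'],s['width'])
p=s['eef_pos']; Rm=R.from_rotvec(s['tool_rot']).as_matrix(); print(Rm.round(3))
out=[]
for n in C:
    im=bot.snapshot(n); q=proj(n,[p])[0]; x0,y0=(q-70).astype(int); y0=max(y0,0)
    z=cv2.resize(im[y0:y0+140,x0:x0+140],(392,392),interpolation=2)
    for d,c in((0,(0,0,255)),(.011,(0,255,0))):
        u=(proj(n,[p+Rm[:,2]*d])[0]-[x0,y0]+.5)*2.8; cv2.circle(z,tuple(u.astype(int)),2,c,-1)
    out.append(z)
cv2.imwrite("pics/a1.png",cv2.hconcat(out))
E
```

```text
t: 1.85
eef_pos: [0.5089, 0.1156, 0.242]
tool_rot: [-3.142, -0.001, 0.001]
wrist_force: [0.5, -0.7, 0.1]
width: 0.703
[0.5088937  0.11560184 0.24203523] [-3.14153075e+00 -1.39018321e-03  1.27056823e-03] [ 0.49019169 -0.70138092  0.05092691] [9.66894100e-02 3.45556639e-01 1.80926923e+00 1.66272846e-04
 9.87566040e-01 9.57127487e-02] 0.7034106416909579
[[ 1.     0.001 -0.001]
 [ 0.001 -1.     0.   ]
 [-0.001 -0.    -1.   ]]
```

View pics/a1.png

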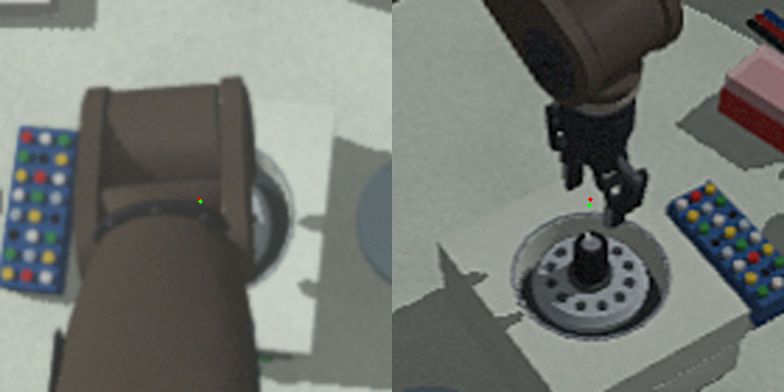

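Camera estimates put the axis near (0.508, 0.116). The jaws straddle it with about 11 mm clearance on each side, so I'll descend and feel for the centre.

```bash
python3 -m handwheel '[60,0,0,-15,0,0,0,60,0,0,-15,0,0,0,60,0,0,-15,0,0,0,60,0,0,-15,0,0,0,60,0,0,-15,0,0,0,60,0,0,-15,0,0,0,60,0,0,0,0,0,0]'
python3 -m handwheel '[60,4,0,0,0,0,0,60,3,0,0,0,0,0,60,0,0,0,0,0,0]'
python3 - <<'E'
from h import *
s=bot.state(); p=s['eef_pos']; out=[]
for n in ["scene"]:
    im=bot.snapshot(n); q=proj(n,[p])[0]; x0,y0=(q-60).astype(int)
    cv2.imwrite("pics/a2.png",cv2.resize(im[y0:y0+120,x0:x0+120],(600,600),interpolation=2))
E
```

```text
t: 2.82
eef_pos: [0.5089, 0.1154, 0.1512]
tool_rot: [3.141, 0.001, -0.003]
wrist_force: [0.1, -0.7, -0.1]
width: 0.705
t: 3.2
eef_pos: [0.5167, 0.1155, 0.1527]
tool_rot: [-3.142, -0.001, -0.001]
wrist_force: [0.3, 0.2, -0.1]
width: 0.702
```

View pics/a2.png

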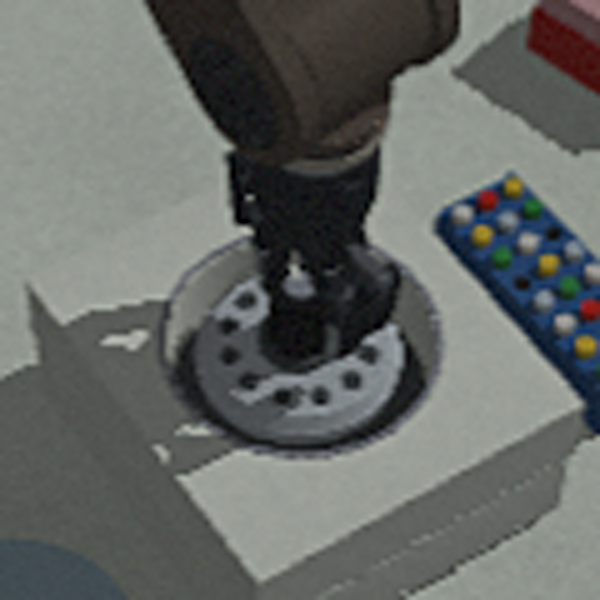

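The knob (about 300,310) sits between the fingers. I'll creep in +x until it touches.

```bash
python3 -m handwheel '[60,1,0,0,0,0,0,60,1,0,0,0,0,0,60,0,0,0,0,0,0]'
```

```text
t: 3.62
eef_pos: [0.5183, 0.1155, 0.1523]
tool_rot: [3.142, 0.001, 0.0]
wrist_force: [0.2, -1.0, -0.1]
width: 0.704
```

```bash
python3 -m handwheel '[60,1,0,0,0,0,0,60,0,0,0,0,0,0]'
```

```text
t: 3.88
eef_pos: [0.5194, 0.1155, 0.1523]
tool_rot: [3.142, 0.001, 0.0]
wrist_force: [0.3, -0.1, 0.9]
width: 0.704
```

```bash
python3 -m handwheel '[60,1,0,0,0,0,0,60,0,0,0,0,0,0]'
```

```text
t: 4.12
eef_pos: [0.5203, 0.1154, 0.1523]
tool_rot: [3.142, 0.001, -0.0]
wrist_force: [-0.5, -0.4, 0.3]
width: 0.704
```

```bash
python3 -m handwheel '[60,1,0,0,0,0,0,60,0,0,0,0,0,0]'
```

```text
t: 4.38
eef_pos: [0.5212, 0.1155, 0.1523]
tool_rot: [3.142, 0.001, -0.0]
wrist_force: [-1.6, -0.2, 1.5]
width: 0.702
```

```bash
python3 -m handwheel '[60,1,0,0,0,0,0,60,0,0,0,0,0,0]'
```

```text
t: 4.62
eef_pos: [0.5222, 0.1155, 0.1523]
tool_rot: [3.142, 0.001, -0.0]
wrist_force: [-2.2, -0.2, 1.9]
width: 0.706
```

```bash
python3 -m handwheel '[60,-5,0,0,0,0,0,60,-5,0,0,0,0,0,60,-5,0,0,0,0,0,60,-5,0,0,0,0,0,60,0,0,0,0,0,0,60,0,0,0,0,0,0]'
```

```text
t: 5.38
eef_pos: [0.5024, 0.1155, 0.1524]
tool_rot: [3.142, 0.001, 0.001]
wrist_force: [-0.8, -0.0, 0.0]
width: 0.7
```

```bash
python3 -m handwheel '[60,-1,0,0,0,0,0,60,0,0,0,0,0,0]'
```

```text
t: 5.62
eef_pos: [0.5013, 0.1155, 0.1523]
tool_rot: [3.142, 0.001, 0.0]
wrist_force: [0.1, -0.4, 0.1]
width: 0.701
```

```bash
python3 -m handwheel '[60,-1,0,0,0,0,0,60,0,0,0,0,0,0]'
```

```text
t: 5.88
eef_pos: [0.5002, 0.1155, 0.1523]
tool_rot: [3.142, 0.001, 0.0]
wrist_force: [0.1, -0.4, 0.0]
width: 0.702
```

```bash
python3 -m handwheel '[60,-1,0,0,0,0,0,60,0,0,0,0,0,0]'
```

```text
t: 6.12
eef_pos: [0.4992, 0.1155, 0.1523]
tool_rot: [-3.142, -0.001, -0.0]
wrist_force: [-0.8, 0.1, 0.1]
width: 0.698
```

```bash
python3 -m handwheel '[60,-1,0,0,0,0,0,60,0,0,0,0,0,0]'
```

```text
t: 6.38
eef_pos: [0.4983, 0.1155, 0.1523]
tool_rot: [-3.142, -0.001, -0.0]
wrist_force: [0.2, -0.2, 0.2]
width: 0.703
```

```bash
python3 -m handwheel '[60,-1,0,0,0,0,0,60,0,0,0,0,0,0]'
```

```text
t: 6.62
eef_pos: [0.4973, 0.1155, 0.1524]
tool_rot: [3.142, 0.001, 0.001]
wrist_force: [1.0, -0.8, 0.2]
width: 0.704
```

```bash
python3 -m handwheel '[60,-0.5,0,0,0,0,0,60,0,0,0,0,0,0]'
```

```text
t: 6.88
eef_pos: [0.4969, 0.1155, 0.1524]
tool_rot: [-3.142, -0.001, -0.001]
wrist_force: [1.2, -0.3, 0.4]
width: 0.708
```

x centre ≈ 0.509. I'll turn 90° and feel y.

```bash
python3 -m handwheel '[60,6,0,0,0,0,0,60,6,0,0,0,0,0,60,0,0,0,0,0,0.1571,60,0,0,0,0,0,0.1571,60,0,0,0,0,0,0.1571,60,0,0,0,0,0,0.1571,60,0,0,0,0,0,0.1571,60,0,0,0,0,0,0.1571,60,0,0,0,0,0,0.1571,60,0,0,0,0,0,0.1571,60,0,0,0,0,0,0.1571,60,0,0,0,0,0,0.1571,60,0,4,0,0,0,0,60,0,4,0,0,0,0,60,0,0,0,0,0,0,60,0,0,0,0,0,0]'
```

```text
t: 8.88
eef_pos: [0.5088, 0.1235, 0.1523]
tool_rot: [-2.221, -2.221, 0.0]
wrist_force: [0.1, 0.4, -0.2]
width: 0.709
```

```bash
python3 -m handwheel '[60,0,1,0,0,0,0,60,0,0,0,0,0,0]'
```

```text
t: 9.12
eef_pos: [0.5088, 0.1245, 0.1523]
tool_rot: [-2.221, -2.222, -0.0]
wrist_force: [-0.5, 0.6, 0.1]
width: 0.702
```

```bash
python3 -m handwheel '[60,0,1,0,0,0,0,60,0,0,0,0,0,0]'
```

```text
t: 9.38
eef_pos: [0.5088, 0.1255, 0.1523]
tool_rot: [-2.22, -2.222, -0.0]
wrist_force: [0.3, -0.2, -0.1]
width: 0.702
```

```bash
python3 -m handwheel '[60,0,1,0,0,0,0,60,0,0,0,0,0,0]'
```

```text
t: 9.62
eef_pos: [0.5088, 0.1265, 0.1523]
tool_rot: [-2.22, -2.222, -0.0]
wrist_force: [-0.2, -0.2, 0.4]
width: 0.703
```

```bash
python3 -m handwheel '[60,0,1,0,0,0,0,60,0,0,0,0,0,0]'
```

```text
t: 9.88
eef_pos: [0.5088, 0.1275, 0.1524]
tool_rot: [2.22, 2.222, 0.0]
wrist_force: [0.1, -1.1, 0.6]
width: 0.705
```

```bash
python3 -m handwheel '[60,0,1,0,0,0,0,60,0,0,0,0,0,0]'
```

```text
t: 10.12
eef_pos: [0.5088, 0.1284, 0.1524]
tool_rot: [2.22, 2.222, 0.0]
wrist_force: [-0.2, -2.6, 1.2]
width: 0.699
```

Contact at y ≈ 0.1270–0.1275. Now the other side.

```bash
python3 -m handwheel '[60,0,-5,0,0,0,0,60,0,-5,0,0,0,0,60,0,-5,0,0,0,0,60,0,-5,0,0,0,0,60,0,0,0,0,0,0,60,0,0,0,0,0,0]'
```

```text
t: 10.88
eef_pos: [0.5088, 0.1085, 0.1523]
tool_rot: [-2.221, -2.222, -0.0]
wrist_force: [0.5, -0.2, 0.4]
width: 0.705
```

```bash
python3 -m handwheel '[60,0,-1,0,0,0,0,60,0,0,0,0,0,0]'
```

```text
t: 11.12
eef_pos: [0.5088, 0.1075, 0.1523]
tool_rot: [-2.22, -2.222, -0.0]
wrist_force: [0.1, 0.1, 0.7]
width: 0.7
```

```bash
python3 -m handwheel '[60,0,-1,0,0,0,0,60,0,0,0,0,0,0]'
```

```text
t: 11.38
eef_pos: [0.5088, 0.1065, 0.1523]
tool_rot: [-2.22, -2.222, -0.0]
wrist_force: [0.3, 0.4, -0.3]
width: 0.706
```

```bash
python3 -m handwheel '[60,0,-1,0,0,0,0,60,0,0,0,0,0,0]'
```

```text
t: 11.62
eef_pos: [0.5088, 0.1054, 0.1523]
tool_rot: [-2.221, -2.222, -0.0]
wrist_force: [0.4, 0.1, -0.2]
width: 0.704
```

```bash
python3 -m handwheel '[60,0,-1,0,0,0,0,60,0,0,0,0,0,0]'
```

```text
t: 11.88
eef_pos: [0.5088, 0.1044, 0.1523]
tool_rot: [-2.221, -2.222, -0.0]
wrist_force: [-0.2, 0.0, 0.1]
width: 0.701
```

```bash
python3 -m handwheel '[60,0,-1,0,0,0,0,60,0,0,0,0,0,0]'
```

```text
t: 12.12
eef_pos: [0.5088, 0.1035, 0.1523]
tool_rot: [-2.221, -2.222, -0.0]
wrist_force: [-0.4, -0.1, 1.0]
width: 0.701
```

```bash
python3 -m handwheel '[60,0,-0.5,0,0,0,0,60,0,0,0,0,0,0]'
```

```text
t: 12.38
eef_pos: [0.5088, 0.103, 0.1524]
tool_rot: [-2.221, -2.222, -0.0]
wrist_force: [-0.0, 1.0, 1.4]
width: 0.706
```

Axis ≈ (0.509, 0.1152). I'll centre, rise, shut the fingers and press on the knob top.

```bash
python3 -m handwheel '[60,0,6.2,0,0,0,0,60,0,6,0,0,0,0,60,0,0,15,0,0,0,60,0,0,15,0,0,0,60,0,0,15,0,0,0,0,0,0,10,0,0,0,0,0,0,0,0,0,0,0,0,0,0,0,0,0,0,0,0,0,0,0,0]'
python3 - <<'E'
from h import *
s=bot.state(); p=s['eef_pos'];print(s['width'],p)
for n in ["scene"]:
    im=bot.snapshot(n); q=proj(n,[p])[0]; x0,y0=(q-60).astype(int)
    cv2.imwrite("pics/a3.png",cv2.resize(im[y0:y0+120,x0:x0+120],(600,600),interpolation=2))
E
```

```text
t: 13.5
eef_pos: [0.5086, 0.1151, 0.2068]
tool_rot: [-2.22, -2.222, 0.001]
wrist_force: [0.0, 0.5, 0.5]
width: 0.001
0.000600582766072631 [0.5085976  0.1151351  0.20683974]
```

View pics/a3.png

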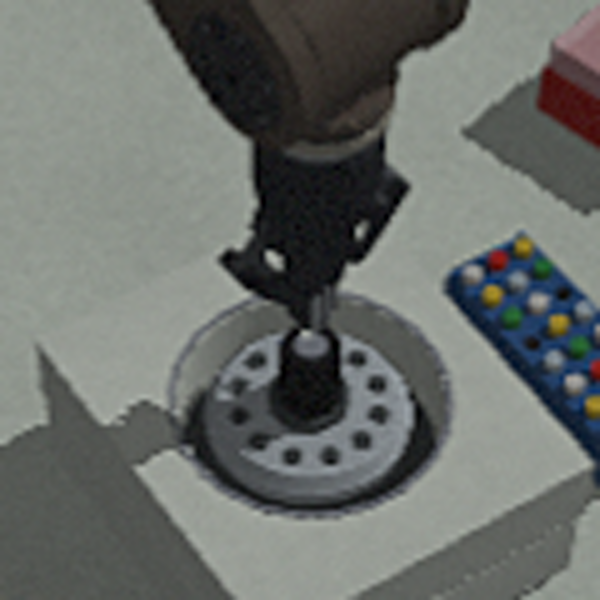

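The shut fingertips (315,325) are right above the knob top (312,345). Lowering.

```bash
python3 -m handwheel '[0,0,0,-4,0,0,0,0,0,0,-4,0,0,0,0,0,0,-4,0,0,0,0,0,0,-2,0,0,0,0,0,0,0,0,0,0]'
```

```text
t: 14.18
eef_pos: [0.5088, 0.1152, 0.1932]
tool_rot: [-2.22, -2.222, 0.0]
wrist_force: [0.2, 0.2, -0.7]
width: -0.001
```

```bash
python3 -m handwheel '[0,0,0,-1,0,0,0,0,0,0,-1,0,0,0,0,0,0,0,0,0,0]'
```

```text
t: 14.55
eef_pos: [0.5088, 0.1152, 0.1913]
tool_rot: [-2.22, -2.222, -0.0]
wrist_force: [-0.7, 0.1, 1.0]
width: -0.003
```

```bash
python3 -m handwheel '[0,0,0,-1,0,0,0,0,0,0,-1,0,0,0,0,0,0,0,0,0,0]'
```

```text
t: 14.92
eef_pos: [0.5088, 0.1152, 0.1892]
tool_rot: [-2.22, -2.222, 0.0]
wrist_force: [-0.4, -0.1, -0.5]
width: 0.001
```

```bash
python3 -m handwheel '[0,0,0,-1,0,0,0,0,0,0,-1,0,0,0,0,0,0,0,0,0,0]'
```

```text
t: 15.3
eef_pos: [0.5088, 0.1152, 0.1872]
tool_rot: [-2.22, -2.222, 0.0]
wrist_force: [-0.4, 0.2, 0.7]
width: -0.0
```

```bash
python3 -m handwheel '[0,0,0,-1,0,0,0,0,0,0,-1,0,0,0,0,0,0,0,0,0,0]'
```

```text
t: 15.68
eef_pos: [0.5088, 0.1152, 0.1852]
tool_rot: [-2.22, -2.222, 0.0]
wrist_force: [-0.7, -0.6, -0.2]
width: 0.0
```

```bash
python3 -m handwheel '[0,0,0,-1,0,0,0,0,0,0,0,0,0,0]'
```

```text
t: 15.92
eef_pos: [0.5088, 0.1152, 0.1843]
tool_rot: [-2.22, -2.222, 0.0]
wrist_force: [-0.0, 0.1, 0.5]
width: 0.001
```

```bash
python3 -m handwheel '[0,0,0,-1,0,0,0,0,0,0,0,0,0,0]'
```

```text
t: 16.18
eef_pos: [0.5087, 0.1152, 0.1832]
tool_rot: [-2.22, -2.222, 0.0]
wrist_force: [-0.5, 0.3, 0.1]
width: 0.002
```

```bash
python3 -m handwheel '[0,0,0,-1,0,0,0,0,0,0,0,0,0,0]'
```

```text
t: 16.42
eef_pos: [0.5089, 0.1152, 0.1824]
tool_rot: [2.22, 2.222, 0.0]
wrist_force: [-0.8, -0.2, 2.2]
width: 0.004
```

Contact at TCP z ≈ 0.183. Pressing on.

```bash
python3 -m handwheel '[0,0,0,-1,0,0,0,0,0,0,0,0,0,0]'
```

```text
t: 16.68
eef_pos: [0.5091, 0.1152, 0.1816]
tool_rot: [2.22, 2.222, 0.001]
wrist_force: [-0.9, 1.1, 4.6]
width: -0.002
```

```bash
python3 -m handwheel '[0,0,0,-1,0,0,0,0,0,0,0,0,0,0]'
```

```text
t: 16.92
eef_pos: [0.5091, 0.1152, 0.1807]
tool_rot: [2.22, 2.222, 0.001]
wrist_force: [-0.8, -0.5, 6.7]
width: 0.0
```

```bash
python3 -m handwheel '[0,0,0,-1,0,0,0,0,0,0,0,0,0,0]'
```

```text
t: 17.18
eef_pos: [0.5091, 0.1152, 0.1798]
tool_rot: [2.22, 2.222, 0.001]
wrist_force: [-1.1, 1.0, 6.2]
width: -0.005
```

```bash
python3 -m handwheel '[0,0,0,-1,0,0,0,0,0,0,0,0,0,0]'
```

```text
t: 17.42
eef_pos: [0.5091, 0.1152, 0.1788]
tool_rot: [2.22, 2.222, 0.001]
wrist_force: [0.2, 0.9, 6.8]
width: 0.001
```

Plateau at about 6.5 N, so the rotor is sliding. Continuing step by step.

```bash
python3 -m handwheel '[0,0,0,-1,0,0,0,0,0,0,0,0,0,0]'
```

```text
t: 17.68
eef_pos: [0.5091, 0.1152, 0.1777]
tool_rot: [2.22, 2.222, 0.001]
wrist_force: [-0.6, 0.6, 6.7]
width: -0.002
```

```bash
python3 -m handwheel '[0,0,0,-1,0,0,0,0,0,0,0,0,0,0]'
```

```text
t: 17.92
eef_pos: [0.5091, 0.1152, 0.1768]
tool_rot: [2.22, 2.222, 0.001]
wrist_force: [0.4, -0.2, 6.4]
width: -0.0
```

```bash
python3 -m handwheel '[0,0,0,-1,0,0,0,0,0,0,0,0,0,0]'
```

```text
t: 18.18
eef_pos: [0.5091, 0.1152, 0.1757]
tool_rot: [2.22, 2.222, 0.001]
wrist_force: [-0.5, 0.2, 7.0]
width: 0.003
```

```bash
python3 -m handwheel '[0,0,0,-1,0,0,0,0,0,0,0,0,0,0]'
```

```text
t: 18.42
eef_pos: [0.5091, 0.1152, 0.1747]
tool_rot: [2.22, 2.222, 0.001]
wrist_force: [-0.2, -0.1, 6.7]
width: 0.003
```

```bash
python3 -m handwheel '[0,0,0,-0.5,0,0,0,0,0,0,0,0,0,0]'
```

```text
t: 18.68
eef_pos: [0.5091, 0.1152, 0.1743]
tool_rot: [2.22, 2.222, 0.002]
wrist_force: [0.1, -0.0, 7.1]
width: 0.003
```

```bash
python3 -m handwheel '[0,0,0,-0.5,0,0,0,0,0,0,0,0,0,0]'
```

```text
t: 18.92
eef_pos: [0.5092, 0.1152, 0.174]
tool_rot: [2.22, 2.222, 0.002]
wrist_force: [-0.5, -0.4, 8.0]
width: -0.001
```

```bash
python3 -m handwheel '[0,0,0,-0.5,0,0,0,0,0,0,0,0,0,0]'
```

```text
t: 19.18
eef_pos: [0.5093, 0.1152, 0.1736]
tool_rot: [2.22, 2.222, 0.002]
wrist_force: [-0.0, -0.1, 9.1]
width: -0.0
```

```bash
python3 -m handwheel '[0,0,0,-0.5,0,0,0,0,0,0,0,0,0,0]'
```

```text
t: 19.42
eef_pos: [0.5094, 0.1152, 0.1733]
tool_rot: [2.22, 2.221, 0.003]
wrist_force: [-0.3, 0.0, 12.0]
width: 0.002
```

```bash
python3 -m handwheel '[0,0,0,-0.5,0,0,0,0,0,0,0,0,0,0]'
```

```text
t: 19.68
eef_pos: [0.5095, 0.1152, 0.1729]
tool_rot: [2.219, 2.221, 0.003]
wrist_force: [-0.3, -0.1, 13.9]
width: 0.004
```

Home: the force climbed past the plateau to 14 N at roughly 5–6 N/mm, after about 6 mm of slide. I'll retract, open, descend around the knob and grip lightly.

```bash
python3 -m handwheel '[0,0,0,5,0,0,0,0,0,0,20,0,0,0,0,0,0,20,0,0,0,60,0,0,0,0,0,0,60,0,0,0,0,0,0,60,0,0,0,0,0,0,60,0,0,0,0,0,0]'
python3 - <<'E'
from h import *
s=bot.state(); p=s['eef_pos'];print(s['width'],p,s['joints'])
im=bot.snapshot("scene"); cv2.imwrite("pics/a4f.png",im)
cv2.imwrite("pics/a4.png",cv2.resize(im[150:270,270:390],(600,600),interpolation=2))
E
```

```text
t: 20.55
eef_pos: [0.5086, 0.1152, 0.2163]
tool_rot: [-2.22, -2.222, 0.001]
wrist_force: [0.1, 0.2, -0.4]
width: 0.708
0.7078039515233331 [0.50864276 0.11517625 0.21627176] [ 9.59407213e-02  3.76048762e-01  1.84137102e+00  1.12075780e-04
  9.25095764e-01 -1.47576943e+00]
```

View pics/a4.png

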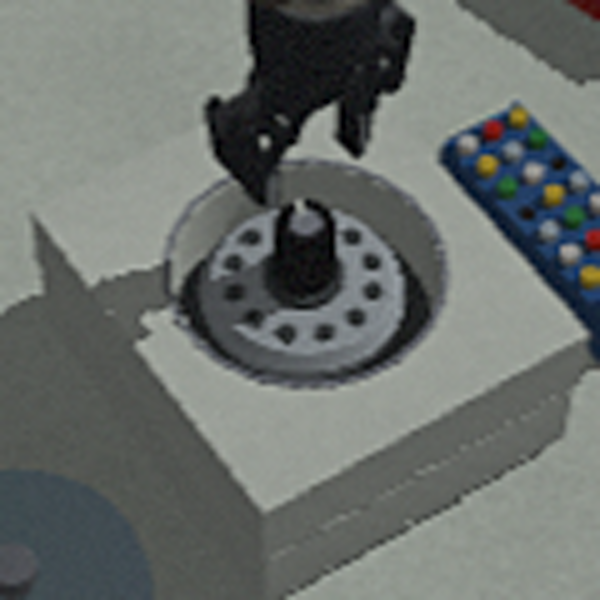

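Knob (305,250) is centred under the open jaws; the rotor looks lower. Descending and closing.

```bash
python3 -m handwheel '[60,0,0,-20,0,0,0,60,0,0,-20,0,0,0,60,0,0,-20,0,0,0,60,0,0,-14,0,0,0,60,0,0,0,0,0,0]'; python3 -m handwheel '[46,0,0,0,0,0,0,42,0,0,0,0,0,0,40,0,0,0,0,0,0]' 20;
```

```text
t: 21.22
eef_pos: [0.5085, 0.1151, 0.1421]
tool_rot: [-2.22, -2.222, 0.002]
wrist_force: [-0.3, -0.1, 0.6]
width: 0.699
t: 21.6
eef_pos: [0.5089, 0.1152, 0.1433]
tool_rot: [2.22, 2.222, 0.001]
wrist_force: [0.6, -0.3, -0.5]
width: 0.471
```

```bash
python3 -m handwheel '[38,0,0,0,0,0,0,37,0,0,0,0,0,0,37,0,0,0,0,0,0]'
```

```text
t: 21.98
eef_pos: [0.5089, 0.1152, 0.1429]
tool_rot: [2.22, 2.222, 0.0]
wrist_force: [0.3, 1.0, 1.0]
width: 0.435
```

```bash
python3 -m handwheel '[33,0,0,0,0,0,0,30,0,0,0,0,0,0,30,0,0,0,0,0,0]' 20
```

```text
t: 22.35
eef_pos: [0.5088, 0.1152, 0.1428]
tool_rot: [2.221, 2.222, 0.0]
wrist_force: [-0.5, -0.3, 2.4]
width: 0.438
```

```bash
python3 -m handwheel '[30,0,0,0,0,0,0]'
```

```text
t: 22.48
eef_pos: [0.5088, 0.1152, 0.1428]
tool_rot: [-2.22, -2.222, -0.0]
wrist_force: [0.0, 0.7, 2.2]
width: 0.442
```

Gripped with sideways force near zero. Start turning clockwise, in checked batches.

```bash
python3 -m handwheel '[30,0,0,0,0,0,-0.08,30,0,0,0,0,0,-0.1625,30,0,0,0,0,0,-0.1625,30,0,0,0,0,0,-0.1625,30,0,0,0,0,0,-0.1625]'
```

```text
t: 23.1
eef_pos: [0.5088, 0.1152, 0.1428]
tool_rot: [2.871, 1.276, 0.0]
wrist_force: [-0.4, 0.3, 0.8]
width: 0.439
```

```bash
python3 -m handwheel '[30,0,0,0,0,0,-0.1625,30,0,0,0,0,0,-0.1625,30,0,0,0,0,0,-0.1625,30,0,0,0,0,0,-0.1625,30,0,0,0,0,0,-0.1625]'
```

```text
t: 23.72
eef_pos: [0.5088, 0.1152, 0.1428]
tool_rot: [3.141, 0.037, 0.0]
wrist_force: [-1.0, -0.4, 2.2]
width: 0.441
```

```bash
python3 -m handwheel '[30,0,0,0,0,0,-0.1625,30,0,0,0,0,0,-0.1625,30,0,0,0,0,0,-0.1625,30,0,0,0,0,0,-0.1625,30,0,0,0,0,0,-0.1625,30,0,0,0,0,0,-0.1625,30,0,0,0,0,0,-0.1625,30,0,0,0,0,0,-0.1625,30,0,0,0,0,0,-0.1625,30,0,0,0,0,0,-0.1625,30,0,0,0,0,0,0,30,0,0,0,0,0,0]'
python3 - <<'E'
from h import *
s=bot.state(); print(s['joints'],s['ft_torque'])
im=bot.snapshot("scene"); cv2.imwrite("pics/a5f.png",im)
cv2.imwrite("pics/a5.png",cv2.resize(im[150:270,270:390],(600,600),interpolation=2))
E
```

```text
t: 25.22
eef_pos: [0.5088, 0.1152, 0.1428]
tool_rot: [2.197, -2.245, 0.0]
wrist_force: [0.5, 0.1, 1.1]
width: 0.436
[ 9.60003907e-02  4.77697785e-01  1.91662087e+00 -1.06387121e-04
  7.47296604e-01  1.68853731e+00] [-0.0186772   0.05123422 -0.01994706]
```

View pics/a5.png

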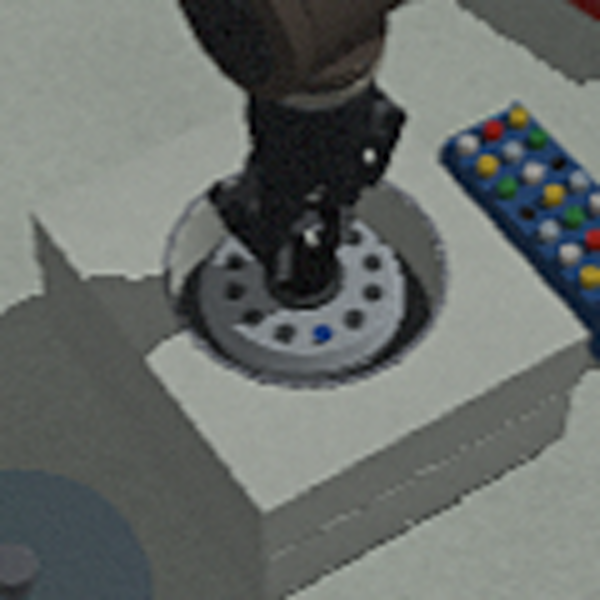

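Blue hole now in front at (322,332), half a turn from where it was hidden. Release, go back half a turn and regrip.

```bash
python3 -m handwheel '[40,0,0,0,0,0,0,60,0,0,0,0,0,0,60,0,0,0,0,0,0,60,0,0,0,0,0,0]'
```

```text
t: 25.78
eef_pos: [0.5088, 0.1152, 0.1428]
tool_rot: [2.193, -2.249, -0.0]
wrist_force: [0.8, -0.3, 0.9]
width: 0.704
```

```bash
python3 -m handwheel '[60,0,0,0,0,0,0.16,60,0,0,0,0,0,0.16,60,0,0,0,0,0,0.16,60,0,0,0,0,0,0.16,60,0,0,0,0,0,0.16,60,0,0,0,0,0,0.16,60,0,0,0,0,0,0.16,60,0,0,0,0,0,0.16,60,0,0,0,0,0,0.16,60,0,0,0,0,0,0.16,60,0,0,0,0,0,0.16,60,0,0,0,0,0,0.16,60,0,0,0,0,0,0.16,60,0,0,0,0,0,0.16,60,0,0,0,0,0,0.16,60,0,0,0,0,0,0.16,60,0,0,0,0,0,0.16,60,0,0,0,0,0,0.16,60,0,0,0,0,0,0.16,60,0,0,0,0,0,0.16]'
```

```text
t: 28.28
eef_pos: [0.5088, 0.1152, 0.1428]
tool_rot: [-2.178, -2.264, -0.0]
wrist_force: [0.0, 0.0, -0.3]
width: 0.7
```

```bash
python3 -m handwheel '[60,0,0,0,0,0,0,46,0,0,0,0,0,0,42,0,0,0,0,0,0,40,0,0,0,0,0,0,38,0,0,0,0,0,0,34,0,0,0,0,0,0,30,0,0,0,0,0,0,30,0,0,0,0,0,0]' 20
python3 - <<'E'
from h import *
s=bot.state(); print(s['joints'],s['ft_torque'])
im=bot.snapshot("scene"); cv2.imwrite("pics/a6f.png",im)
cv2.imwrite("pics/a6.png",cv2.resize(im[150:270,270:390],(600,600),interpolation=2))
E
```

```text
t: 29.28
eef_pos: [0.5088, 0.1152, 0.1428]
tool_rot: [-2.184, -2.258, -0.0]
wrist_force: [0.0, -0.8, 0.7]
width: 0.437
[ 9.58801513e-02  4.77684589e-01  1.91666043e+00  1.26629791e-04
  7.47245947e-01 -1.50819277e+00] [0.03477863 0.06269911 0.0525745 ]
```

View pics/a6.png

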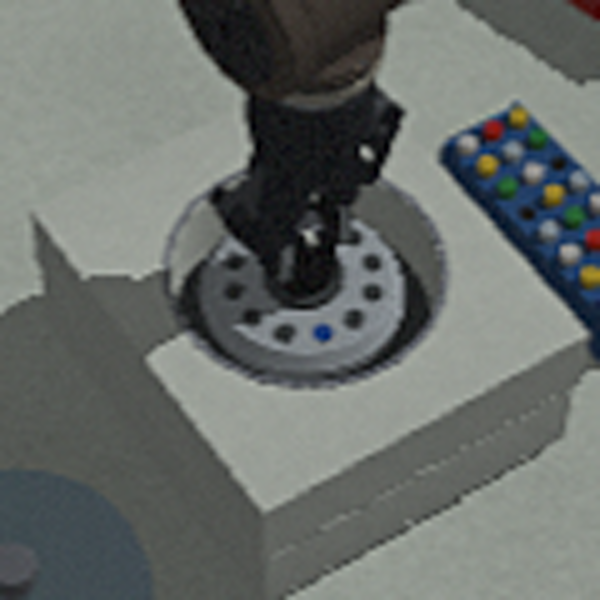

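The rotor stayed put, blue hole still at (322,332). Second half turn plus a few degrees.

```bash
python3 -m handwheel '[30,0,0,0,0,0,-0.08,30,0,0,0,0,0,-0.1625,30,0,0,0,0,0,-0.1625,30,0,0,0,0,0,-0.1625,30,0,0,0,0,0,-0.1625,30,0,0,0,0,0,-0.1625,30,0,0,0,0,0,-0.1625,30,0,0,0,0,0,-0.1625,30,0,0,0,0,0,-0.1625,30,0,0,0,0,0,-0.1625]'
```

```text
t: 30.58
eef_pos: [0.5088, 0.1152, 0.1428]
tool_rot: [3.14, 0.088, 0.0]
wrist_force: [0.2, 0.0, 0.7]
width: 0.437
```

```bash
python3 -m handwheel '[30,0,0,0,0,0,-0.1625,30,0,0,0,0,0,-0.1625,30,0,0,0,0,0,-0.1625,30,0,0,0,0,0,-0.1625,30,0,0,0,0,0,-0.1625,30,0,0,0,0,0,-0.1625,30,0,0,0,0,0,-0.1625,30,0,0,0,0,0,-0.1625,30,0,0,0,0,0,-0.1625,30,0,0,0,0,0,-0.1625,30,0,0,0,0,0,-0.16,30,0,0,0,0,0,0,30,0,0,0,0,0,0]'
python3 -c "
from cell import bot;print(bot.state()['joints'][5])"
```

```text
t: 32.2
eef_pos: [0.5088, 0.1152, 0.1428]
tool_rot: [-2.05, 2.381, -0.0]
wrist_force: [0.4, 0.4, 0.9]
width: 0.436
1.8160804198490175
```

```bash
python3 -m handwheel '[40,0,0,0,0,0,0,60,0,0,0,0,0,0,60,0,0,0,0,0,0,60,0,0,10,0,0,0,60,0,0,20,0,0,0,60,0,0,20,0,0,0,0,0,0,0,0,0,0,0,0,0,0,0,0,0,0,0,0,0,0,0,0,0,0,0,0,0,0,0]'
python3 - <<'E'
from h import *
s=bot.state(); print(s['joints'],s['ft_torque'])
im=bot.snapshot("scene"); cv2.imwrite("pics/a7f.png",im)
cv2.imwrite("pics/a7.png",cv2.hconcat([cv2.resize(cv2.imread("pics/a4f.png")[150:270,270:390],(400,400),interpolation=2),cv2.resize(im[150:270,270:390],(400,400),interpolation=2)]))
E
```

```text
t: 33.45
eef_pos: [0.5086, 0.1151, 0.1923]
tool_rot: [2.045, -2.384, -0.001]
wrist_force: [-0.4, 1.1, -0.2]
width: 0.001
[ 9.59610542e-02  4.07121791e-01  1.86822151e+00 -1.40420160e-04
  8.67284144e-01  1.81944097e+00] [-0.02016061 -0.05788972 -0.02855092]
```

View pics/a7.png

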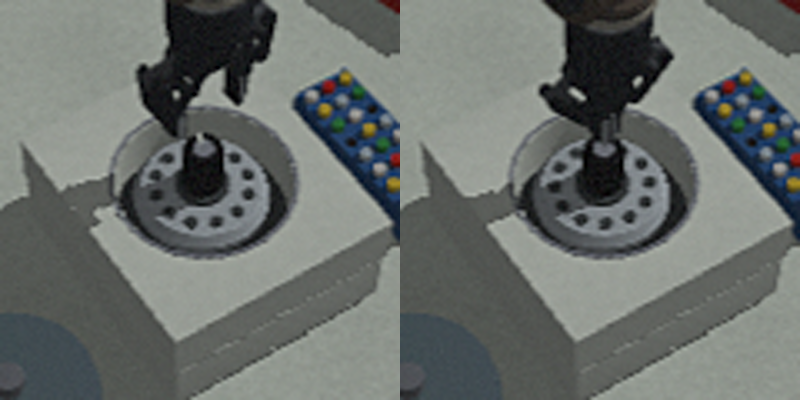

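Holes on the right are at about the same places as before, plus roughly 12°: one turn and a little. The blue hole is hidden behind the knob again, as at the start. Now a light touch to confirm the height is still home.

```bash
python3 -m handwheel '[0,0,0,-5,0,0,0,0,0,0,-5,0,0,0,0,0,0,-4,0,0,0,0,0,0,0,0,0,0]'
```

```text
t: 34.0
eef_pos: [0.5087, 0.1151, 0.1784]
tool_rot: [2.045, -2.384, -0.001]
wrist_force: [-0.2, -0.4, -0.1]
width: -0.005
```

```bash
python3 -m handwheel '[0,0,0,-1,0,0,0,0,0,0,0,0,0,0]'
```

```text
t: 34.25
eef_pos: [0.5088, 0.1152, 0.1779]
tool_rot: [-2.046, 2.384, -0.0]
wrist_force: [-0.5, 0.1, -0.1]
width: -0.0
```

```bash
python3 -m handwheel '[0,0,0,-1,0,0,0,0,0,0,0,0,0,0]'
```

```text
t: 34.5
eef_pos: [0.5088, 0.1152, 0.1768]
tool_rot: [2.046, -2.384, 0.0]
wrist_force: [0.6, 0.7, -0.3]
width: 0.003
```

```bash
python3 -m handwheel '[0,0,0,-1,0,0,0,0,0,0,0,0,0,0]'
```

```text
t: 34.75
eef_pos: [0.5088, 0.1152, 0.1758]
tool_rot: [2.045, -2.384, -0.0]
wrist_force: [0.2, -0.6, 0.9]
width: 0.001
```

```bash
python3 -m handwheel '[0,0,0,-1,0,0,0,0,0,0,0,0,0,0]'
```

```text
t: 35.0
eef_pos: [0.5089, 0.1152, 0.175]
tool_rot: [-2.045, 2.384, -0.0]
wrist_force: [0.0, -0.1, 2.8]
width: -0.001
```

```bash
python3 -m handwheel '[0,0,0,-1,0,0,0,0,0,0,0,0,0,0]'
```

```text
t: 35.25
eef_pos: [0.5091, 0.1152, 0.1742]
tool_rot: [-2.045, 2.384, -0.001]
wrist_force: [0.1, 0.7, 7.6]
width: -0.003
```

```bash
python3 -m handwheel '[0,0,0,-0.5,0,0,0,0,0,0,0,0,0,0]'
```

```text
t: 35.5
eef_pos: [0.5092, 0.1152, 0.1739]
tool_rot: [-2.045, 2.383, -0.001]
wrist_force: [-0.5, 0.8, 8.4]
width: -0.003
```

Same force at the same height as at the end of the first press (8 N at 0.174), so it is still home. I'll back off upward and do a final look.

```bash
python3 -m handwheel '[0,0,0,5,0,0,0,0,0,0,30,0,0,0,0,0,0,40,0,0,0,0,-10,0,40,0,0,0,0,0,0,0,0,0,0,0,0,0,0,0,0,0]'
python3 - <<'E'
from h import *
s=bot.state();print(s['wrist_force'],abs(s['qvel']).max())
im=bot.snapshot("scene"); cv2.imwrite("pics/fin.png",im)
a=cv2.imread("pics/scene0.png"); d=cv2.absdiff(a,im).max(2)
E
```

```text
t: 36.25
eef_pos: [0.4985, 0.1151, 0.2877]
tool_rot: [2.045, -2.384, -0.001]
wrist_force: [0.6, -0.6, -0.4]
width: 0.0
[ 0.63079064 -0.57086197 -0.39365871] 0.018392307928648325
```

View pics/fin.png

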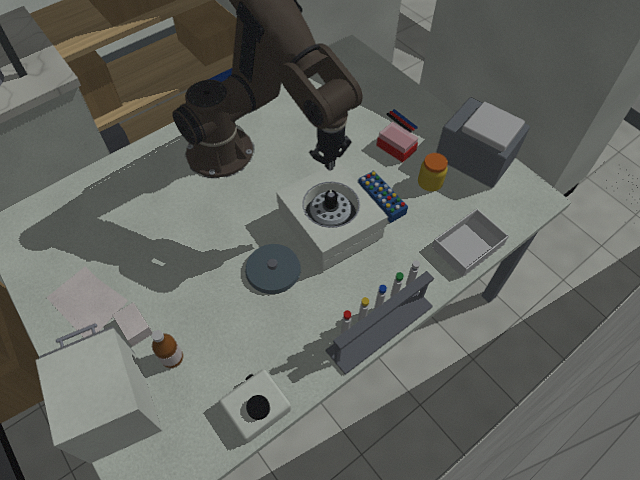

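The gripper (330,160) is clear above the rotor (331,203). The lid (272,268), rack (382,195), box, jar, bottle and carton are where they were.

```bash
python3 -c "
from cell import bot;print(bot.finish_job())"
```

```text
the job is handed in; nothing more can be done
None
```

The rotor is pressed home and has been turned through one full turn. I let go of it and handed the job in at about 36 s of the 72 s allowed. `finish_job` reports no verdict.

- **Centre:** I touched the knob from four sides with contact forces of 2.6 N or less, which put the axis at (0.509, 0.115).
- **Press:** I pushed down on the knob top with shut fingers. The rotor slid steadily about 6 mm at 6–7 N, then the force climbed. I stopped at 14 N, inside the roughly 20 N limit.
- **Turn:** I turned it clockwise in two grips, 181° and 190° by the last joint's angle, about 372° in all. Sideways force stayed at about 1 N or less. The blue hole came to the front at half a turn and did not move during the regrip. After the full turn it was hidden behind the knob again, and the other holes agreed.
- **Still home:** A light second press after letting go reached 8 N at the same height as the first press (about 0.174 m), with no further slide.
- **Bench:** The last picture shows the lid, rack, tip box, jar, bottle and carton where they were, and the gripper clear.

**Camera disagreement:** The two cameras differed by 7–10 mm on the rotor and chamber positions, so I used the touch measurement for the final centre.

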